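# Clear the jammed draw cup and nest the draw-stage set

### The arm

A 6-joint arm with a two-finger parallel gripper is mounted at the origin on a cart in front of the work surface, level with it; the furniture and walls round the work are solid. World frame = base frame: x ahead of the robot, y to its left, z up, the work surface at z = 0. Lengths are in m, angles in rad, forces in N, time in s.
With the tool pointing down it reaches from about 0.35 to 0.8 m from the base axis. Payload 7.3 kg.
Tool frame: the origin (TCP) lies midway between the tips of the shut fingers; the grasp point (between the pads) lies 19 mm behind it (ctrl.grip_depth is the distance from the TCP to the grasp point, in m); z points along the fingers, x is the direction in which the jaws open and shut, and the axes are right-handed (so a half turn about z gives the same grasp; the last joint's range is limited). The gripper opens to 85 mm and grips with 20 to 120 N. Pads are 22 mm wide; open, the fingers measure 114 mm over their backs; the gripper's body (76 mm by 85 mm) begins 54 mm behind the grasp point. The pads swing forward as they close: fully open they stand 13 mm farther back than shut.
Start: joints at [1.176, 0.342, 1.524, -0, 1.275, -0.146], TCP at [0.129, 0.509, 0.231] pointing down, gripper open.
Joint ranges: [-2.53, 2.53], [-0.77, 2.02], [0.04, 2.7], [-1, 4.14], [0.28, 2.66], [-3.11, 3.11]. Speed limits (rad/s): [2.57, 2.57, 3.14, 3.14, 3.14, 3.14].

### API

Orientations are given as a unit quaternion [w, x, y, z].
In Python, from workcell import ctrl, hand, kin, viewer, hand_in, cut_out, readout gives the robot as it stands. Calls block until the motion is done:
- ctrl.movep(position, orientation): joint-space move of the TCP to a pose.
- ctrl.move_straight(position, rotation=None, speed=0.15, max_force=None): straight line of the TCP; rotation=None keeps the orientation; speed is the mean speed in m/s. With max_force (N) it stops when the force on the tool has changed by that much, and returns True; else False.
- ctrl.goto_joints(angles): joint-space move.
- hand.command_gripper(opening, strength=None): finger opening in m; strength is the grip in N (None keeps the last); returns when the fingers have stopped.
- ctrl.wait(seconds).
- kin.ik(position, orientation): joint angles nearest the present ones, or None.
- viewer.get_image(name): name is "side" or "top" or "wrist"; returns (picture, depth): 420x560x3 uint8, blue, green, red; 420x560 float32, m along the optical axis (not along the pixel's ray), 0 where there is no reading.
- viewer.get_calibration(name): a dict with "fx", "fy", "cx", "cy" (pixels), "R" (3x3) and "t" (3): a world point X has camera coordinates R X + t; the wrist camera has in their place "T_tool_cam" (4x4, takes a point from camera to tool coordinates, whose origin is the TCP and whose axes are the tool frame's). Camera axes: x right, y down, z forward; pixel columns grow to the right and rows downward; lengths in m; the calibration is good to about 2 mm. A picture is of the moment at which its call begins: read the wrist's pose just before it. get_calibration takes no time and is no camera call.
A pose or a line that the arm cannot do raises ctrl.IKError and nothing moves.
- hand_in(): hands the job in, once; it reports no verdict.
Trained networks look in the newest picture that a camera, given by its name, has taken for a name from the list of things; names that differ only in an ending like _2 or _b are one class to them, and where a whole thing is asked for, a point or a joint stands for the part that bears it (a point fixed in the world has none). Each returns a list of dicts, best first, with "score" (0 to 1); they miss things now and then, are a little off and sometimes report something else, mostly with a low value. They report only what shows in the picture. A call takes as long as a camera call. They do not tell look-alikes from the thing itself.
- cut_out(thing, camera): "mask" (420x560 bool, what is visible of it) and "uv" ([column, row] in pixels, amid what is visible of it).
Readings, each from a call of its own:
- readout.get_time(): time.
- readout.get_qpos(): joint angles.
- readout.get_joint_vel(): joint speeds.
- readout.get_tau(): joint torques, N m.
- readout.get_tcp_pos(): TCP position.
- readout.get_eef_rot(): TCP orientation.
- readout.get_force(): force on the tool from outside, world axes, zero at the start.
- readout.get_ft_torque(): the same for the moment, N m.
- readout.get_gripper_width(): finger opening in m.
Only numpy, scipy, OpenCV 4.12 (cv2) and the standard library are available. Lean on these libraries where they do the work, as an engineer would, in place of code of your own. Each camera call takes 0.05 s, during which the arm holds its last target.

### The job

A wide cup is jammed in the narrow part of the feed chute and holds back two narrower cups. Lift the wide cup out and stand it upright on the round plate, so that the cups behind run down to the stop; then nest the set there: the middle cup upright in the wide cup, and the slim cup upright in the middle cup, each right down on the floor of the next. Leave the set standing on the plate, and leave the spare cup and the V block where they are.

Things in the scene. Friction and masses are not known exactly. Their poses are not given: they have to be found in the camera images.
- wide_cup: wide thin-walled steel cup, open at the top, 64 mm outside diameter, 47 mm high, wall about 2 mm, inside about 58 mm wide, inner floor about 2 mm above the underside; origin at the centre of its underside, z along its axis to the mouth. It starts jammed in the chute, the lowest of the three cups, held by the narrow guides. 0.04 to 0.09 kg
- middle_cup: middle cup, open at the top, 52 mm outside diameter, 66 mm high, wall 2 mm, inside about 47 mm wide, inner floor 3 mm above the underside, the foot edge bevelled 3.5 mm; origin at the centre of its underside, z along its axis to the mouth. It starts in the chute behind (uphill of) the wide cup. 0.04 to 0.1 kg
- slim_cup: slim tall cup, open at the top, 40 mm outside diameter, 86 mm high, wall 2 mm, the foot edge bevelled 3.5 mm; origin at the centre of its underside, z along its axis to the mouth. It starts in the chute behind the middle cup. 0.04 to 0.09 kg
- plate: round aluminium plate lying on the worktop, fixed, 140 mm diameter, 10 mm thick; origin at the centre of its underside, so its top is 10 mm above the origin
- chute: gravity chute, fixed, 250 mm long, 100 mm wide, its slippery white lane rising at 11 degrees along body +x from the stop plate (45 mm high) at the low end, near the robot. Origin on the worktop under the low end, z up. Lane 57 mm wide between guides for 68 mm (too narrow for the wide cup), 76 mm farther up; guides stand 16 mm above the lane. Cups stand square to the lane, leaning 11 degrees
- pickup (a point): point on the lane's centre line 26 mm uphill of the stop plate, where the middle cup's underside centre rests at the stop (the slim cup's rests 20 mm from the plate, up to 9 mm to either side). When nothing is in front of them the cups slide down to the stop by themselves, within about 1 s
- spare_cup: loose steel cup of the same make as the wide cup (64 mm diameter, 47 mm high) standing on the worktop left of the chute: leave it alone; origin at the centre of its underside
- v_block: loose ground steel V block, 62 x 57 x 35 mm, right of the chute's upper end: leave it alone; origin at the centre of its underside
Not all that is in view belongs to the job. Leave any purple look-alike of the slim_cup alone.

How it is judged:
On the way, in this order (a step that is already met when the one before it is completed fails the run):
1. the wide cup stands upright on the plate and the middle cup has run down to the chute's stop (horizontal distance between wide_cup and plate below 0.042 m and z of wide_cup in the frame of plate between 0.007 and 0.013 m and angle between wide_cup's own z axis and vertical below 0.08 rad and distance between middle_cup and pickup below 0.015 m), for 0.2 s.
2. the middle cup stands upright on the floor of the wide cup, on the plate (horizontal distance between wide_cup and plate below 0.042 m and z of wide_cup in the frame of plate between 0.007 and 0.013 m and angle between each of wide_cup, middle_cup's own z axis and vertical below 0.08 rad and horizontal distance between middle_cup and wide_cup below 0.008 m and z of middle_cup in the frame of wide_cup between 0 and 0.006 m), for 0.2 s.
At the end, for the whole second after the job is handed in: The wide cup stands on the plate (axis within 42 mm of its centre), the middle cup on the wide cup's floor and the slim cup on the middle cup's floor (each origin 0 to 6 mm above the next, axes within 8 mm); all upright within 0.08 rad and at rest (all of step 2 and horizontal distance between slim_cup and middle_cup below 0.008 m and z of slim_cup in the frame of middle_cup between 0 and 0.006 m and angle between slim_cup's own z axis and vertical below 0.08 rad and linear speed of each of wide_cup, middle_cup, slim_cup below 0.02 m/s); the robot touches nothing.
It fails at once if the spare cup or the V block is moved by more than 30 mm (distance of any of spare_cup, v_block from where it was at the start of the episode above 0.03 m).
It also fails if it takes over 70 s, if anything falls off the work surface, if the arm or the gripper's body presses on something with over 40 N, if the wrist force passes 120 N, or if a joint passes its speed limit or range.

## Working session

There is one attempt and no reset: what is moved stays moved. The work goes in short steps, each a Python script; the robot and the scene stay as the last script left them, time stands still between calls to the robot, and variables do not carry over. Pictures are saved under pics/ and viewed, and the job is handed in when it is done.

```bash
ls; mkdir -p pics; cat > h.py <<'E'
import numpy as np, cv2
from workcell import ctrl, hand, kin, viewer, hand_in, cut_out, readout
def snap(cam,fn=None):
    p=np.array(readout.get_tcp_pos()); q=np.array(readout.get_eef_rot())
    im,d=viewer.get_image(cam)
    if fn: cv2.imwrite('pics/'+fn,im)
    return im,d,p,q
def cloud(cam,d,p=None,q=None):
    c=viewer.get_calibration(cam)
    v,u=np.mgrid[0:d.shape[0],0:d.shape[1]]
    X=np.stack([(u-c['cx'])/c['fx']*d,(v-c['cy'])/c['fy']*d,d],-1)
    if 'R' in c: W=(X-np.array(c['t']))@np.array(c['R'])
    else:
        from scipy.spatial.transform import Rotation as Ro
        T=np.array(c['T_tool_cam']); X=X@T[:3,:3].T+T[:3,3]
        R=Ro.from_quat([q[1],q[2],q[3],q[0]]).as_matrix() if q.shape==(4,) else q
        W=X@R.T+p
    W[d<=0]=np.nan
    return W
E
python3 - <<'E'
from h import *
print(readout.get_time(),readout.get_tcp_pos(),readout.get_eef_rot())
for c in ['side','top']:
    im,d,p,q=snap(c,c+'0.png'); W=cloud(c,d)
    for n in ['wide_cup','middle_cup','slim_cup','plate','chute','spare_cup','v_block']:
        for r in cut_out(n,c)[:4]:
            m=r['mask']; w=W[m]; w=w[~np.isnan(w[:,0])]
            if len(w): print(c,n,round(r['score'],2),np.round(r['uv']),m.sum(),np.round(np.median(w,0),3),np.round(np.percentile(w,2,0),3),np.round(np.percentile(w,98,0),3))
im,d,p,q=snap('wrist','wrist0.png')
print(readout.get_time())
E
```

```text
pics
0.0 [0.12909476 0.50847741 0.23064111] [ 3.62820836e-04  7.89376670e-01  6.13908718e-01 -6.53463116e-04]
side wide_cup 0.81 [268. 198.] 566 [0.568 0.234 0.068] [0.539 0.183 0.049] [0.595 0.249 0.086]
side middle_cup 0.9 [248. 192.] 611 [0.621 0.247 0.093] [0.597 0.2   0.055] [0.644 0.255 0.115]
side slim_cup 0.78 [227. 191.] 609 [0.66  0.258 0.111] [0.64  0.221 0.063] [0.683 0.264 0.143]
side slim_cup 0.73 [251. 268.] 776 [0.568 0.437 0.032] [0.533 0.395 0.001] [0.608 0.466 0.041]
side plate 0.57 [316. 186.] 925 [0.463 0.029 0.01 ] [ 0.406 -0.039  0.005] [0.526 0.091 0.013]
side chute 0.9 [255. 215.] 2258 [0.595 0.257 0.048] [0.48  0.162 0.003] [0.729 0.314 0.081]
side spare_cup 0.86 [324. 277.] 1035 [0.412 0.439 0.026] [0.382 0.397 0.001] [0.442 0.462 0.047]
side spare_cup 0.21 [228. 190.] 628 [0.66  0.257 0.11 ] [0.639 0.22  0.061] [0.687 0.264 0.143]
side v_block 0.6 [250. 175.] 74 [0.645 0.049 0.033] [0.619 0.038 0.026] [0.677 0.203 0.113]
top wide_cup 0.89 [289. 211.] 438 [0.574 0.213 0.041] [0.544 0.185 0.033] [0.602 0.244 0.086]
top middle_cup 0.51 [284. 191.] 270 [0.631 0.226 0.052] [0.602 0.204 0.046] [0.653 0.25  0.114]
top slim_cup 0.85 [216. 213.] 433 [0.57  0.422 0.037] [0.536 0.385 0.023] [0.605 0.459 0.044]
top slim_cup 0.53 [277. 174.] 195 [0.674 0.243 0.063] [0.641 0.223 0.056] [0.69  0.262 0.144]
top plate 0.65 [356. 251.] 1948 [0.469 0.022 0.01 ] [ 0.407 -0.04   0.005] [0.533 0.085 0.015]
top chute 0.8 [282. 197.] 2690 [0.61  0.226 0.051] [0.49  0.147 0.003] [0.73  0.307 0.083]
top spare_cup 0.67 [212. 270.] 479 [0.414 0.434 0.004] [ 0.386  0.397 -0.002] [0.442 0.46  0.048]
top v_block 0.67 [340. 184.] 317 [0.654 0.059 0.029] [ 0.628  0.035 -0.001] [0.683 0.084 0.04 ]
0.85
```

```bash
python3 - <<'E'
import cv2
s=cv2.imread('pics/side0.png');t=cv2.imread('pics/top0.png')
a=cv2.resize(s[150:320,170:370],None,fx=3,fy=3,interpolation=3)
b=cv2.resize(t[130:310,180:420],None,fx=3,fy=3,interpolation=3)
cv2.imwrite('pics/sc.png',a);cv2.imwrite('pics/tc.png',b)
E
```

```text
(no output)
```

View pics/sc.png

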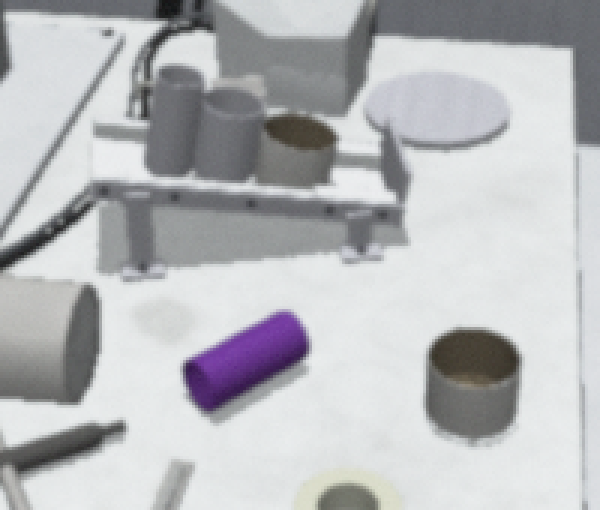

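View pics/tc.png

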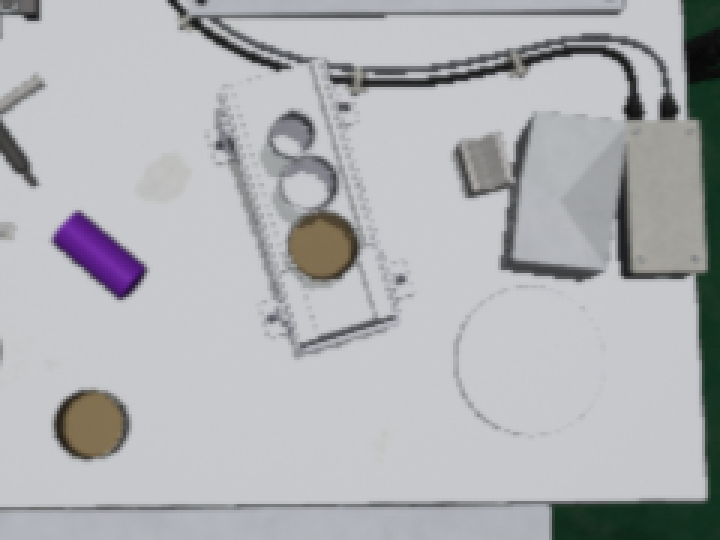

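View pics/wrist0.png

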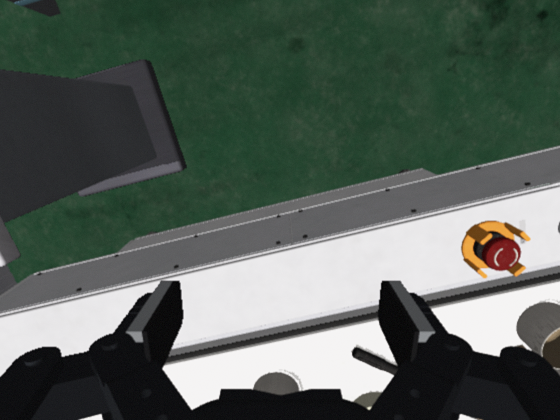

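View pics/side0.png

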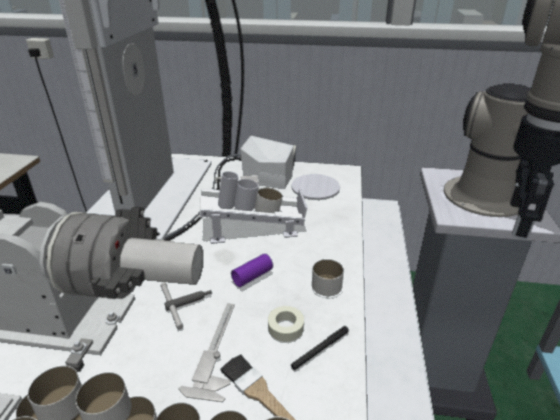

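```bash
cat >> h.py <<'E'
from scipy.spatial.transform import Rotation as Ro
def quat(R):
    x=Ro.from_matrix(R).as_quat(); return np.array([x[3],x[0],x[1],x[2]])
def toolR(yaw,tilt,flip=1):
    # jaws (tool x) along chute lateral; tool z = -lane normal
    Rc=Ro.from_euler('z',yaw).as_matrix()@Ro.from_euler('y',-tilt).as_matrix()
    x=flip*Rc[:,1]; z=-Rc[:,2]; y=np.cross(z,x)
    return np.stack([x,y,z],1)
E
python3 - <<'E'
from h import *
im,d,_,_=snap('top'); W=cloud('top',d)
print(viewer.get_calibration('top'))
# max height on 5cm grid
w=W.reshape(-1,3); w=w[~np.isnan(w[:,0])]
im2,d2,_,_=snap('side'); w2=cloud('side',d2).reshape(-1,3); w2=w2[~np.isnan(w2[:,0])]
w=np.vstack([w,w2])
print('rows x from .9 down, cols y .65..-.35')
for x in np.arange(.9,.2,-.05):
    r=[]
    for y in np.arange(.65,-.4,-.05):
        k=(abs(w[:,0]-x)<.025)&(abs(w[:,1]-y)<.025)
        r.append('%4d'%(1000*np.percentile(w[k,2],98)) if k.sum()>3 else '   .')
    print('%.2f'%x,' '.join(r))
R=toolR(.283,.192); 
for f in (1,-1):
  for yaw in [.283]:
    print(f,kin.ik([.53,.205,.30],quat(toolR(yaw,0,f))),kin.ik([.57,.215,.07],quat(toolR(yaw,.192,f))),kin.ik([.46,.03,.04],quat(toolR(0,0,f))))
print(viewer.get_calibration('wrist'))
E
```

```text
{'fx': 439.2481989061123, 'fy': 439.2481989061123, 'cx': 281.06321696911124, 'cy': 213.67331980056463, 'R': array([[-0.01042827, -0.99993712, -0.00412313],
       [-0.99048475,  0.01089538, -0.13719057],
       [ 0.13722687,  0.00265324, -0.99053609]]), 't': array([0.23862696, 0.56687379, 1.17978346])}
rows x from .9 down, cols y .65..-.35
0.90  226  205  227    8    5   13  514  513  459  459  461  460  457  454   21   17    5    .    .    .    .
0.85  220  236  229   27    5   11   21  613  613  612  612  612  610  440   21   17    4    .  431  479    .
0.80  227  236  233   40    5    5   20  614  614  614  614  614  614  614  614  614  614  614  411  458  443
0.75  225  236  242   16    5    5    5   11   71   85   12   13   13   15   24   28    5   90  192  192  422
0.70  181  217  239   19    5    5    5   83  126   81    6    5  107  115   60   63   63    .    .    .    .
0.65  178  202  194   18    4    5    4   75  141  140    5   37  100  113  117   65   66    .    .    .    .
0.60  164  200  182    5   41   38    5   64  111  110   56    5   84   97  112   65   65    .    
[... 1085 characters left out ...]
67e-01  1.27456604e+00 -4.44089210e-16
  1.48455374e+00  1.52201260e+00] [0.22967287 0.57223374 1.66316442 0.01552312 0.71452043 1.50672062] [-1.01377977e-01  4.91272887e-01  1.92886526e+00 -4.44089210e-16
  7.21454502e-01  1.46941835e+00]
{'fx': 341.19036859224565, 'fy': 341.19036859224565, 'cx': 280.19448971878415, 'cy': 215.95681587645277, 'T_tool_cam': array([[ 9.99998801e-01, -1.02082243e-03,  1.16459437e-03,
        -1.00036992e-04],
       [ 6.08061130e-04,  9.50420566e-01,  3.10966843e-01,
        -7.95756551e-02],
       [-1.42429637e-03, -3.10965762e-01,  9.50420047e-01,
        -1.43560077e-01],
       [ 0.00000000e+00,  0.00000000e+00,  0.00000000e+00,
         1.00000000e+00]])}
```

```bash
python3 - <<'E'
from h import *
ctrl.movep([.55,.208,.28],quat(toolR(.283,0)))
im,d,p,q=snap('wrist','w1.png'); W=cloud('wrist',d,p,q)
np.savez('w1.npz',im=im,d=d,p=p,q=q,W=W)
for n in ['wide_cup','middle_cup','slim_cup','chute']:
    for r in cut_out(n,'wrist')[:3]:
        m=r['mask']; w=W[m]; w=w[~np.isnan(w[:,0])]
        print(n,round(r['score'],2),np.round(r['uv']),m.sum(),np.round(np.median(w,0),3),np.round(np.percentile(w,2,0),3),np.round(np.percentile(w,98,0),3))
        np.save('m_%s.npy'%n,m) if r['score']>.5 else 0
print(readout.get_time(),p)
E
```

```text
wide_cup 0.59 [284. 203.] 2967 [0.578 0.219 0.042] [0.545 0.187 0.035] [0.604 0.247 0.088]
wide_cup 0.19 [281. 313.] 1718 [0.674 0.246 0.122] [0.639 0.223 0.065] [0.689 0.26  0.145]
middle_cup 0.61 [277. 260.] 2370 [0.637 0.231 0.073] [0.596 0.203 0.05 ] [0.653 0.253 0.118]
slim_cup 0.56 [280. 309.] 1720 [0.674 0.246 0.122] [0.639 0.223 0.064] [0.689 0.261 0.145]
chute 0.85 [285. 174.] 13533 [0.564 0.217 0.048] [0.485 0.145 0.005] [0.728 0.305 0.082]
3.0833 [0.54954352 0.20881571 0.27995711]
```

View pics/w1.png

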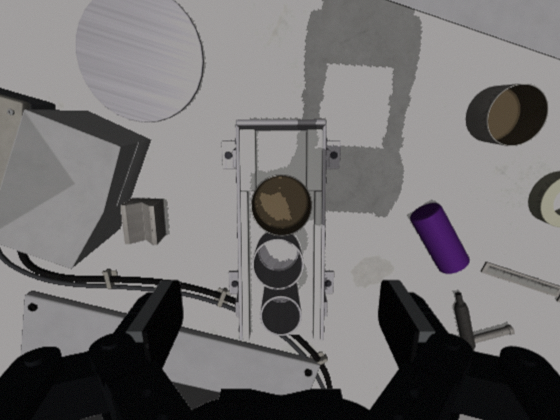

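```bash
cat > fit.py <<'E'
from h import *
z=np.load('w1.npz'); W=z['W']
ok=lambda w:w[~np.isnan(w[:,0])]
lane=ok(W[140:172,262:300].reshape(-1,3))
c=lane.mean(0); n=np.linalg.svd(lane-c)[2][2]; n*=np.sign(n[2])
print('lane n',n,'tilt',np.arccos(n[2])*57.3,'rms',np.std((lane-c)@n),'yaw n',np.arctan2(-n[1],-n[0]))
# rims
from scipy.optimize import least_squares
yaw=.283
for it in range(2):
    Rc=Ro.from_euler('z',yaw).as_matrix()@Ro.from_euler('y',-.192).as_matrix()
    cs=[]
    for nm,h,r in [('wide_cup',.047,.031),('middle_cup',.066,.025),('slim_cup',.086,.019)]:
        m=cv2.dilate(np.load('m_%s.npy'%nm).astype(np.uint8),np.ones((3,3)))>0
        w=ok(W[m]); l=(w-c)@Rc
        k=abs(l[:,2]-h)<.005; P=l[k]
        f=least_squares(lambda a:np.hypot(P[:,0]-a[0],P[:,1]-a[1])-r,P[:,:2].mean(0),loss='soft_l1',f_scale=.001)
        b=np.array([*f.x,0])
        print(nm,k.sum(),'rim h',np.median(P[:,2]),'local',np.round(b,4),'rms',np.sqrt(np.mean(f.fun**2)),'base',np.round(c+Rc@b,4), 'max h',np.percentile(l[:,2],99))
        cs.append(c+Rc@b)
    cm=np.load('m_chute.npy'); l=(ok(W[cm])-c)@Rc
    g=l[(abs(l[:,2]-.016)<.004)]
    for x0 in np.arange(-.02,.2,.03):
        gg=g[(abs(g[:,0]-x0)<.015)]
        L=gg[gg[:,1]>0,1];Rr=gg[gg[:,1]<0,1]
        print('guide x%.2f'%x0,np.round([np.percentile(L,3),np.percentile(L,97),np.percentile(Rr,3),np.percentile(Rr,97)],4) if len(L)>5 and len(Rr)>5 else '')
    s=l[(l[:,2]>.03)&(l[:,2]<.05)&(l[:,0]<0)]
    print('stop',len(s),np.percentile(s,[5,50,95],axis=0).round(4))
    if len(s)>10:
        pf=np.polyfit(s[:,1],s[:,0],1);print('stop slope',pf)
    v=cs[2]-cs[0]; print('cup line yaw',np.arctan2(v[1],v[0]))
    break
E
python3 fit.py
```

```text
lane n [-0.18531663 -0.05563136  0.9811029 ] tilt 11.15715592693412 rms 0.0007798011533857637 yaw n 0.29163686644111103
wide_cup 287 rim h 0.04644012455062143 local [0.0525 0.0008 0.    ] rms 0.0004974115128429796 base [0.5763 0.218  0.0384] max h 0.04770795038202144
middle_cup 408 rim h 0.06571230781472354 local [ 0.1097 -0.0029  0.    ] rms 0.0007273665246910604 base [0.6311 0.2301 0.0493] max h 0.06704375181584364
slim_cup 378 rim h 0.08556773355217603 local [1.546e-01 1.000e-04 0.000e+00] rms 0.000603644148653457 base [0.6727 0.2454 0.0579] max h 0.087114548499044
guide x-0.02 [ 0.0164  0.0501 -0.049  -0.0166]
guide x0.01 [ 0.0295  0.0494 -0.0485 -0.0284]
guide x0.04 [ 0.0306  0.0499 -0.0489 -0.0295]
guide x0.07 [ 0.039   0.0504 -0.0492 -0.0379]
guide x0.10 [ 0.0387  0.0498 -0.0488 -0.0373]
guide x0.13 [ 0.0388  0.0503 -0.049  -0.0375]
guide x0.16 [ 0.039   0.0506 -0.0484 -0.0377]
guide x0.19 [ 0.0394  0.05   -0.0489 -0.0371]
stop 705 [[-0.0342 -0.0403  0.0317]
 [-0.031   0.0004  0.0443]
 [-0.0288  0.0408  0.0459]]
stop slope [ 0.00032519 -0.03100835]
cup line yaw 0.27620527839036163
```

```bash
cat >> h.py <<'E'
import os
YAW,TILT=.286,.192
Rc=Ro.from_euler('z',YAW).as_matrix()@Ro.from_euler('y',-TILT).as_matrix()
QC=quat(toolR(YAW,TILT))
WB=np.array([0.5763,0.218,0.0384])   # wide base on lane, local (0,0,0) here
def L(x,y,z): return WB+Rc@np.array([x,y,z])
E
python3 - <<'E'
from h import *
hand.command_gripper(.085,40)
ctrl.movep(L(0,0,.12),QC)
s=ctrl.move_straight(L(0,0,.015),speed=.1,max_force=8)
print(s,readout.get_tcp_pos(),L(0,0,.015))
hand.command_gripper(.0,40); print(readout.get_gripper_width(),readout.get_force())
snap('side','s2.png'); snap('wrist','w2.png')
ctrl.move_straight(L(0,0,.17),speed=.12)
print(readout.get_gripper_width(),readout.get_time())
ctrl.wait(.3)
snap('side','s3.png'); snap('wrist','w3.png')
a=[cv2.imread('pics/s%d.png'%i)[100:310,150:430] for i in (2,3)]
b=[cv2.resize(cv2.imread('pics/w%d.png'%i),(280,210)) for i in (2,3)]
cv2.imwrite('pics/g1.png',np.vstack([np.hstack(a),np.hstack(b)]))
E
```

```text
False [0.57393428 0.21733106 0.05385782] [0.57355393 0.21719249 0.05312437]
0.06284837553366336 [-0.88226186 -1.32743696  4.23285518]
0.06254109911269191 6.9667
```

View pics/g1.png

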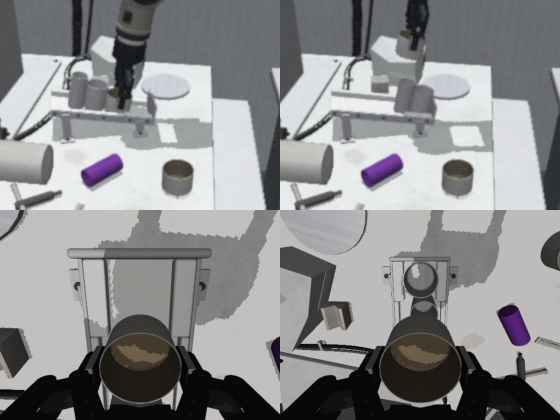

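```bash
python3 - <<'E'
from h import *
Q=quat(toolR(.1,0))
ctrl.movep([.46,.024,.16],Q)
ctrl.move_straight([.46,.024,.045],speed=.12)
s=ctrl.move_straight([.46,.024,.020],speed=.03,max_force=3)
print(s,readout.get_tcp_pos(),readout.get_force())
hand.command_gripper(.085); print(readout.get_gripper_width())
ctrl.move_straight([.46,.024,.13],speed=.15)
# look at plate
ctrl.movep([.45,.024,.25],Q)
im,d,p,q=snap('wrist','w4.png'); W=cloud('wrist',d,p,q); np.savez('w4.npz',W=W)
for n in ['wide_cup','plate']:
    for r in cut_out(n,'wrist')[:2]:
        print(n,r['score'],r['uv']); 
        if r['score']>.4: np.save('m4_%s.npy'%n,r['mask'])
# view chute
ctrl.movep([.53,.203,.28],quat(toolR(YAW,0)))
im,d,p,q=snap('wrist','w5.png'); W=cloud('wrist',d,p,q); np.savez('w5.npz',W=W)
for n in ['middle_cup','slim_cup']:
    for r in cut_out(n,'wrist')[:2]:
        print(n,r['score'],r['uv']); np.save('m5_%s.npy'%n,r['mask']) if r['score']>.4 else 0
print(readout.get_time())
cv2.imwrite('pics/g2.png',np.vstack([cv2.imread('pics/w4.png'),cv2.imread('pics/w5.png')])[::1,::1][:,:])
a=cv2.imread('pics/g2.png'); cv2.imwrite('pics/g2.png',np.hstack([cv2.resize(a[:420],(400,300)),cv2.resize(a[420:],(400,300))]))
E
```

```text
True [0.45978579 0.02397166 0.02582652] [-0.13364497 -0.37332145  1.06797389]
0.0851010401303287
wide_cup 0.72 [280.7, 190.7]
wide_cup 0.52 [403.7, 251.9]
plate 0.56 [252.7, 178.2]
middle_cup 0.71 [284.9, 172.0]
slim_cup 0.82 [287.9, 219.9]
slim_cup 0.81 [436.5, 252.4]
12.7917
```

View pics/g2.png

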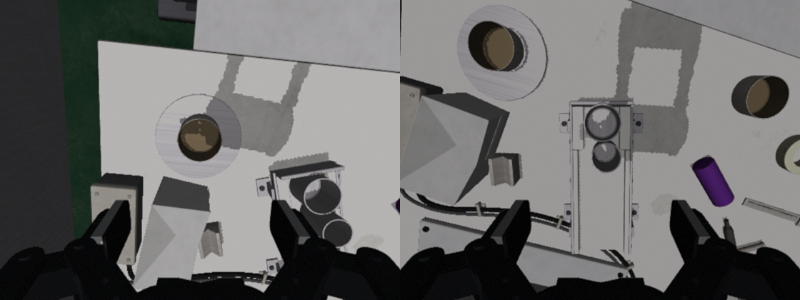

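```bash
cat >> h.py <<'E'
from scipy.optimize import least_squares
def rim(W,R,o,h,r,guess,win=.045,tol=.005):
    w=W.reshape(-1,3); w=w[~np.isnan(w[:,0])]; l=(w-o)@R
    P=l[(abs(l[:,2]-h)<tol)&(np.hypot(l[:,0]-guess[0],l[:,1]-guess[1])<win)]
    f=least_squares(lambda a:np.hypot(P[:,0]-a[0],P[:,1]-a[1])-r,guess,loss='soft_l1',f_scale=.001)
    k=abs(f.fun)<.004
    # rim plane
    Q=P[k]; A=np.c_[Q[:,:2]-f.x,np.ones(len(Q))]; s=np.linalg.lstsq(A,Q[:,2],rcond=None)[0]
    print('rim n',k.sum(),len(P),'c',f.x.round(4),'slope',s[:2].round(3),'h',s[2].round(4),'rms',np.std(f.fun[k]).round(5))
    return f.x
E
python3 - <<'E'
from h import *
W4=np.load('w4.npz')['W']; W5=np.load('w5.npz')['W']
I=np.eye(3)
for W in(W4,W5): rim(W,I,np.zeros(3),.057,.031,(.46,.024))
# plate circle: points at z~.010
for W in (W4,):
    w=W.reshape(-1,3); k=(abs(w[:,2]-.010)<.004)&(np.hypot(w[:,0]-.466,w[:,1]-.024)<.09); P=w[k]
    print('plate',np.percentile(P,[1,50,99],axis=0).round(4))
for nm,h,r,g in [('mid',.066,.025,(-.055,0)),('slim',.086,.019,(-.01,0))]:
    for W in (W4,W5): x=rim(W,Rc,WB,h,r,g,win=.028); print(nm,L(*x,0))
E
```

```text
rim n 365 365 c [0.4587 0.0244] slope [-0.019 -0.003] h 0.0564 rms 0.00036
rim n 535 535 c [0.4589 0.0249] slope [-0.004  0.006] h 0.0559 rms 0.00041
plate [[ 0.4021 -0.042   0.0088]
 [ 0.4617  0.0217  0.0111]
 [ 0.5468  0.0882  0.0137]]
rim n 607 607 c [-0.0557  0.0004] slope [ 0.015 -0.009] h 0.065 rms 0.00085
mid [0.52375005 0.20296441 0.02777494]
rim n 346 346 c [-0.0555  0.0009] slope [-0.001 -0.002] h 0.0657 rms 0.00064
mid [0.52376979 0.20350992 0.02780854]
rim n 460 460 c [-0.0105  0.0052] slope [0.001 0.006] h 0.0847 rms 0.00062
slim [0.56493066 0.22002902 0.03639091]
rim n 295 295 c [-0.0103  0.0057] slope [-0.013  0.003] h 0.0856 rms 0.00058
slim [0.56496905 0.22056485 0.03642746]
```

```bash
cat >> h.py <<'E'
def pick(lx,ly,h,f=30,opn=.085):
    hand.command_gripper(opn,f)
    ctrl.movep(L(lx,ly,h+.09),QC)
    s=ctrl.move_straight(L(lx,ly,h),speed=.1,max_force=8)
    p=np.array(readout.get_tcp_pos()); print('stop',s,'local err',((p-L(lx,ly,h))@Rc).round(4))
    hand.command_gripper(0,f); print('width',readout.get_gripper_width(),readout.get_force())
def toolrim(fn,hz,r):
    im,d,p,q=snap('wrist',fn)
    c=viewer.get_calibration('wrist'); v,u=np.mgrid[0:420,0:560]
    X=np.stack([(u-c['cx'])/c['fx']*d,(v-c['cy'])/c['fy']*d,d],-1); T=np.array(c['T_tool_cam'])
    X=X@T[:3,:3].T+T[:3,3]; X[d<=0]=np.nan
    return rim(X,np.eye(3),np.zeros(3),hz,r,(0,0),win=.035,tol=.006)
E
python3 - <<'E'
from h import *
pick(-.0556,.0007,.043)
ctrl.move_straight(L(-.0556,.0007,.20),speed=.12)
print(readout.get_gripper_width())
try: toolrim('w6.png',-.023,.025)
except Exception as e: print(e)
ctrl.movep([.459,.024,.17],quat(toolR(.1,0)))
snap('side','s6.png'); 
try: toolrim('w7.png',-.023,.025)
except Exception as e: print(e)
print(readout.get_time(),readout.get_gripper_width())
cv2.imwrite('pics/g3.png',np.hstack([cv2.imread('pics/s6.png')[100:310,170:370],cv2.resize(cv2.imread('pics/w7.png'),(280,210)),cv2.resize(cv2.imread('pics/w6.png'),(280,210))]))
E
```

```text
stop False local err [0.0005 0.     0.0005]
width 0.050396709613916325 [-1.26688684  0.11801204  4.58147042]
0.05078246973377615
rim n 3609 3996 c [ 0.     -0.0011] slope [0.001 0.014] h -0.0215 rms 0.00094
rim n 3603 4001 c [ 0.0001 -0.0012] slope [0.    0.017] h -0.0216 rms 0.00095
17.4417 0.050569592779039836
```

View pics/g3.png

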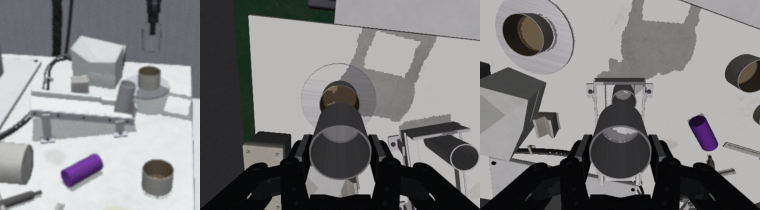

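View pics/w7.png

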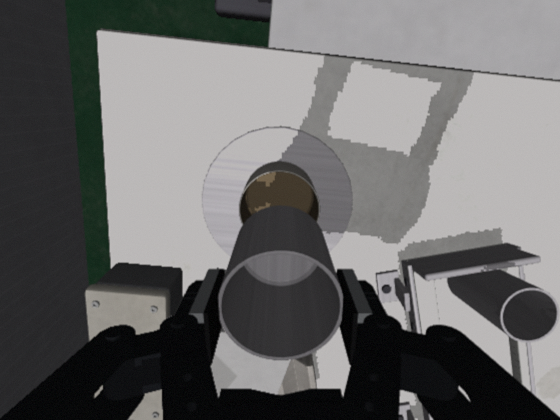

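```bash
python3 - <<'E'
from h import *
ctrl.move_straight([.46,.0243,.105],speed=.1)
s=ctrl.move_straight([.46,.0243,.051],speed=.04,max_force=3)
print(s,readout.get_tcp_pos(),readout.get_force())
snap('side','s8.png'); snap('wrist','w8.png')
cv2.imwrite('pics/g4.png',np.hstack([cv2.resize(cv2.imread('pics/s8.png')[130:230,250:390],None,fx=3,fy=3),cv2.resize(cv2.imread('pics/w8.png'),(380,300))]))
E
```

```text
True [0.45968895 0.02432553 0.05567062] [0.2036136  0.13964746 1.3237158 ]
```

View pics/g4.png

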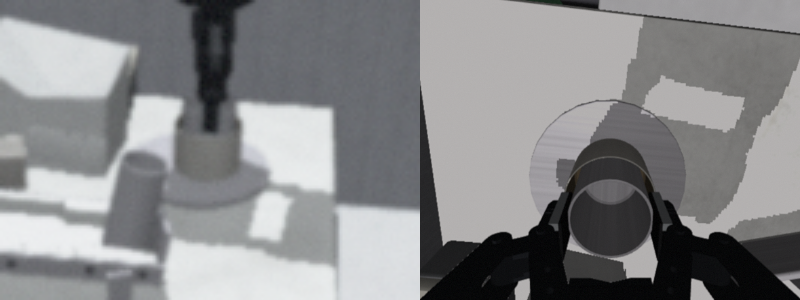

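```bash
python3 - <<'E'
from h import *
hand.command_gripper(.085)
ctrl.move_straight([.46,.0243,.16],speed=.12)
ctrl.movep([.53,.203,.28],quat(toolR(YAW,0)))
im,d,p,q=snap('wrist','w9.png'); W=cloud('wrist',d,p,q); I=np.eye(3);O=np.zeros(3)
rim(W,I,O,.057,.031,(.459,.0246),win=.034); rim(W,I,O,.078,.025,(.459,.0246),win=.034)
x=rim(W,Rc,WB,.086,.019,(-.061,0.005),win=.028); print(L(*x,0),readout.get_time())
snap('side','s9.png')
cv2.imwrite('pics/g5.png',np.hstack([cv2.resize(cv2.imread('pics/s9.png')[130:230,220:360],None,fx=3,fy=3),cv2.resize(cv2.imread('pics/w9.png'),(380,300))]))
E
```

```text
rim n 303 775 c [0.459 0.026] slope [ 0.003 -0.018] h 0.0563 rms 0.00064
rim n 643 643 c [0.4585 0.0255] slope [-0.     0.007] h 0.0772 rms 0.00061
rim n 297 297 c [-0.0616  0.0068] slope [-0.002 -0.004] h 0.0856 rms 0.00057
[0.51634037 0.20741513 0.02663713] 21.8667
```

View pics/g5.png

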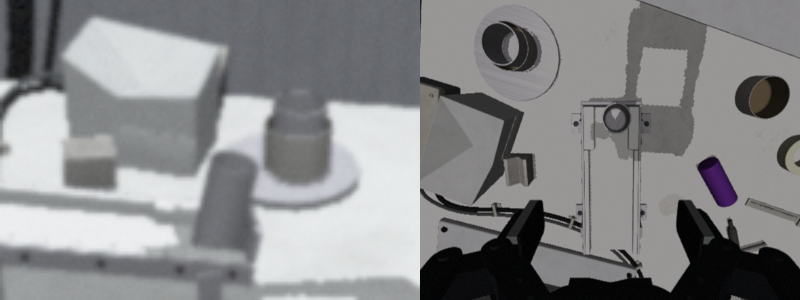

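```bash
python3 - <<'E'
from h import *
pick(-.0616,.0068,.064)
ctrl.move_straight(L(-.0616,.0068,.22),speed=.12)
Q=quat(toolR(.1,0))
ctrl.movep([.46,.0247,.20],Q)
im,d,p,q=snap('wrist'); 
x=toolrim('w10.png',-.022,.019)
print(readout.get_time(),readout.get_gripper_width(),p)
E
```

```text
stop False local err [ 0.0006 -0.      0.0005]
width 0.038387365902437236 [-1.20151867 -0.47978229  3.1087366 ]
rim n 2754 3567 c [ 0.0001 -0.0013] slope [-0.002  0.012] h -0.0206 rms 0.00103
26.5417 0.038890456418976156 [0.46024973 0.02523696 0.20002188]
```

View pics/w10.png

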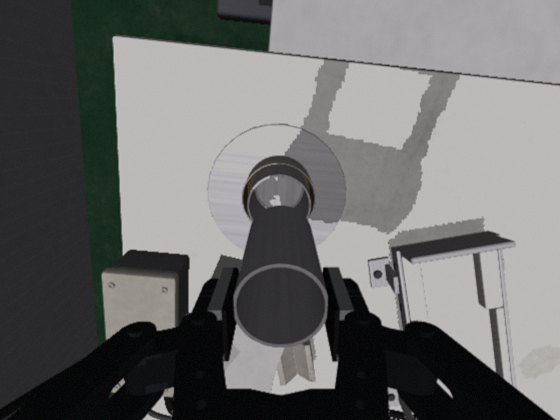

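```bash
python3 - <<'E'
from h import *
ctrl.move_straight([.46,.025,.148],speed=.1)
s=ctrl.move_straight([.46,.025,.074],speed=.04,max_force=3)
print(s,readout.get_tcp_pos(),readout.get_force())
E
```

```text
True [0.45994337 0.02499921 0.07970439] [-0.04205633  0.35479181  2.20663974]
```

```bash
python3 - <<'E'
from h import *
hand.command_gripper(.085)
ctrl.move_straight([.46,.025,.18],speed=.12)
ctrl.movep([.45,.024,.28],quat(toolR(.1,0)))
im,d,p,q=snap('wrist','w11.png'); W=cloud('wrist',d,p,q); I=np.eye(3);O=np.zeros(3)
rim(W,I,O,.057,.031,(.459,.025),win=.034); rim(W,I,O,.078,.025,(.459,.025),win=.028); rim(W,I,O,.101,.019,(.459,.025),win=.024)
snap('side','s11.png'); print(readout.get_time())
cv2.imwrite('pics/g6.png',np.hstack([cv2.resize(cv2.imread('pics/s11.png')[130:300,220:360],(300,364)),cv2.resize(cv2.imread('pics/w11.png'),(485,364))]))
E
```

```text
rim n 205 427 c [0.4587 0.0245] slope [0.008 0.004] h 0.0566 rms 0.00036
rim n 242 416 c [0.4579 0.0247] slope [0.012 0.002] h 0.0782 rms 0.00061
rim n 323 323 c [0.4585 0.0255] slope [-0.008 -0.001] h 0.1007 rms 0.00058
30.825
```

View pics/g6.png

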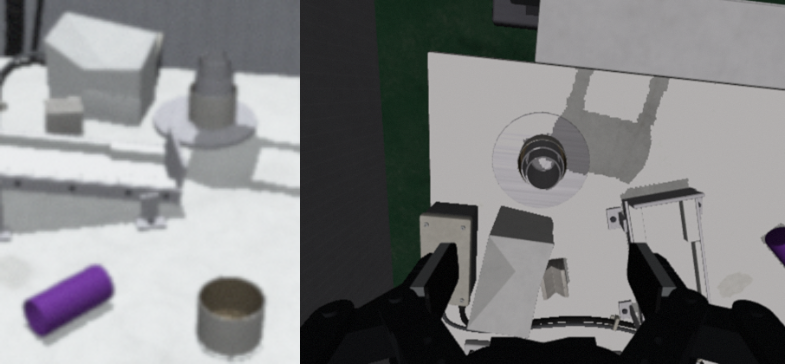

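The rims stand at 56.6, 78.2 and 100.7 mm, against 57, 78 and 101 mm expected. They are concentric within about 1 mm and upright, and the gripper is clear.

```bash
python3 -c "
from h import *
print(hand_in())"
```

```text
the job is handed in; nothing more can be done
None
```

The set is nested upright on the plate and the job is handed in, at about 31 s of the 70 s allowed. `hand_in()` reports no verdict, so the results below are my own checks.

- **What I did:** I lifted the wide cup square to the lane and stood it on the plate, and the other two cups ran down to the stop. I then picked the middle and slim cups by their top edges and lowered each under force control until it touched the floor of the next.
- **Final wrist image:** the rims were at 56.6, 78.2 and 100.7 mm, against 57, 78 and 101 mm expected. Their axes agreed within about 1 mm, and the rim tilts were at most about 0.015 rad. The set stands roughly 10 mm from the plate centre.
- **Things to leave alone:** the spare cup, V block and purple look-alike were never touched and looked unmoved in the pictures. I did not measure their positions again at the end.

No check failed. The only small disagreement was about 1 mm between the camera and the arm position in x, well inside the clearances.

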